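Film the missing cap nut on a pump cover

TASK

Film the missing nut for the damage report: press the camera's push button fully down and let it come back up, then point at the loose domed cap nut lying on the bench and stay there for two seconds, then point at the bare stud on the steel cover that it came off, and finish the program still pointing at the stud. Point from straight above, with the fingertips just over the thing, a few centimetres at most, and touch neither the cap nut, the cover with its stud, nor the loose things around them.

Things in the scene. Friction and masses are not known exactly. Their poses are not given: they have to be found in the camera images.
- rec_top (a point): centre of the top face of the camera's push button: a round bare-aluminium button, 32 mm across, standing 10 mm proud of its round black collar (48 mm across, 12 mm high) on a grey box 100 x 75 x 35 mm that is fixed to the bench, on the right (-y) of the work. The top face is 57 mm above the bench when up. It is pressed straight down.
- rec (a joint): travel of the push button in m: 0 up, 0.006 fully down. A spring returns it; it starts to move at about 1.4 N and is fully down at about 4.5 N.
- nut: the loose cap nut: plain steel, loose on the bench to the left (+y) of the cover, resting on its flat hexagonal base (30 mm across flats, 16 mm high) with a round dome 28 mm across on top; 35 mm high in all, about 120 g. Origin at the centre of its underside, z up. It changes places with the plain nut, the foot and the washer.
- nut_top (a point): top of the dome of the loose cap nut, 35 mm above the bench
- cover: pump cover fixed to the bench: a shallow box of bare stainless steel, 180 x 180 x 40 mm, with white protective film and thin blue lines in the middle of its top. It may lie turned any way about the vertical. Four studs stand on its top, 65 mm from the centre in its x and y; three carry cap nuts like the loose one, whose domes end 77 mm above the bench. Origin at the centre of its underside, z up.
- stud_top (a point): top end of the bare stud, the one without a cap nut: a thin dark threaded steel rod 20 mm across on a flat washer 42 mm across, at cover x = +65 mm, y = +65 mm; its end is 22 mm above the cover's top and 62 mm above the bench. Axes: z up.
- foot: bystander, loose: machine foot, black round base 44 mm across under a steel cylinder 38 mm across, 56 mm high. Origin at the centre of its underside.
- plain_nut: bystander, loose: plain flat hexagon nut without dome, steel, 30 mm across flats, 16 mm high. Origin at the centre of its underside.
- washer: bystander, loose: flat steel washer, 48 mm across, hole 22 mm, 5 mm thick. Origin at the centre of its underside.
- spanner: bystander, loose: steel spanner lying at the back of the bench
- driver: bystander, loose: screwdriver lying beyond the cover on the right
- carton: bystander, loose: cardboard carton 70 x 90 x 50 mm at the back left. Origin at the centre of its underside.
- rinse: bystander, loose: white bottle 60 mm across, 130 mm high, at the back. Origin at the centre of its underside.

How it is judged (in metres and radians):
On the way, in this order (a step that is already met when the one before it is completed fails the run):
1. the camera button is pressed down (value of joint rec above 0.0045 m), for 0.05 s.
2. the button is up again (value of joint rec below 0.0015 m), for 0.05 s.
3. the fingertips point at the loose cap nut from above for 1.5 s (horizontal distance between the grasp point and nut_top below 0.025 m and z of the grasp point in the frame of nut_top between 0.015 and 0.075 m), for 1.5 s.
4. the fingertips point at the bare stud from above (horizontal distance between the grasp point and stud_top below 0.025 m and z of the grasp point in the frame of stud_top between 0.015 and 0.075 m), for 0.5 s.
At the end, for the whole second after the job is handed in: The grasp point between the fingers stays within 25 mm sideways of the bare stud's axis and 15 to 75 mm above its end; the button is up; the loose cap nut lies within 8 mm, and each bystander within 15 mm, of where it was (all of step 4 and value of joint rec below 0.0015 m and distance of nut from where it was at the start of the episode below 0.008 m and linear speed of nut below 0.02 m/s and distance of each of foot, plain_nut, washer, spanner, driver, carton, rinse from where it was at the start of the episode below 0.015 m); the robot touches nothing.
It fails at once if the loose cap nut is touched (contact force between any of the fingers, the arm and nut above 0.5 N).
It fails at once if the cap nut is moved, lifted or carried (over 8 mm) (not (distance of nut from where it was at the start of the episode below 0.008 m)).
It fails at once if the cover, its nuts or its stud are touched (contact force between any of the fingers, the arm and cover above 0.5 N).
It fails at once if a bystander is touched (contact force between any of the fingers, the arm and foot above 0.5 N or contact force between any of the fingers, the arm and plain_nut above 0.5 N or contact force between any of the fingers, the arm and washer above 0.5 N or contact force between any of the fingers, the arm and spanner above 0.5 N or contact force between any of the fingers, the arm and driver above 0.5 N or contact force between any of the fingers, the arm and carton above 0.5 N or contact force between any of the fingers, the arm and rinse above 0.5 N).
It fails at once if a bystander is moved over 15 mm (not (distance of foot from where it was at the start of the episode below 0.015 m) or not (distance of plain_nut from where it was at the start of the episode below 0.015 m) or not (distance of washer from where it was at the start of the episode below 0.015 m) or not (distance of spanner from where it was at the start of the episode below 0.015 m) or not (distance of driver from where it was at the start of the episode below 0.015 m) or not (distance of carton from where it was at the start of the episode below 0.015 m) or not (distance of rinse from where it was at the start of the episode below 0.015 m)).
It also fails if it takes over 56 s, if anything falls off the work surface, if the arm or the gripper's body presses on something with over 40 N, if the wrist force passes 120 N, or if a joint passes its speed limit or range.

ROBOT

A 6-joint arm with a two-finger parallel gripper is mounted at the origin on the work surface. World frame = base frame: x ahead of the robot, y to its left, z up, the work surface at z = 0. Lengths are in mm, angles in rad, forces in N, time in s.
With the tool pointing down it reaches from about 300 to 775 mm from the base axis. Payload 14.6 kg.
Tool frame: the origin (TCP) lies at the very end of the fingers, on their centre line; the grasp point (between the pads) lies 19 mm behind it; z points along the fingers, y is the line along which they close (so a half turn about z gives the same grasp; the last joint's range is limited). The gripper opens to 94 mm and grips with 3 to 60 N. Pads are 16 mm wide; open, the fingers measure 119 mm over their backs; the gripper's body (75 mm by 177 mm) begins 78 mm behind the grasp point.
Start: joints at [1.04, 0.3, 1.521, -0, 1.321, -0.067], TCP at [246.038, 491.889, 205.446] pointing down, gripper open.
Joint ranges: [-3.03, 3.03], [-0.79, 2.21], [0.23, 2.52], [-1.04, 4.18], [0, 3.07], [-2.55, 2.55]. Speed limits (rad/s): [2.22, 2.22, 2.57, 3.14, 3.14, 3.14].

INTERFACE

Orientations are given as [roll, pitch, yaw] about the fixed x, y, z axes, in that order (R = Rz(yaw) Ry(pitch) Rx(roll)).
In Python, from cell import manip, camera, get_calibration gives the robot as it stands. The module is installed in compiled form; this text tells all that it offers.
- The arm moves only by the tool jog_arm, never from a script. Its argument "plan" is one flat list of numbers, 6 for each row, row after row: the shift along the world's x, y, z in m, then the turn, a rotation vector about the world's x, y, z in degrees. A call has 1 to 20 rows; each row is the pose to reach, as a shift and turn from the pose commanded when the call began; what a row does not reach only later rows make up. A row lasts 1/10 s, in which the tool goes at most 50 mm and 8.59 degrees, less where a joint would pass 70% of its speed; a pose out of reach is approached as far as the arm can. A call with a gripper value outside its range is refused whole. "claw" is the finger opening in m, from 0 to 0.094, set as the call begins (left out, the last holds). The fingers move at their own pace and stop on an object; "force" is the grip in N (left out, the last holds). Time passes only in rows, so rows that repeat a pose let the fingers close. It gives the time, the measured TCP pose, the force, the opening and the grip force at its end, in the units of the state.
- manip.read_state(): the state, without advancing time (a new reading comes with each control period).
- camera(name): name is "scene" or "top"; returns (picture, depth): 400x640x3 uint8, red, green, blue; 400x640 float32, mm along the optical axis (not along the pixel's ray), 0 where there is no reading.
- get_calibration(name): a dict with "fx", "fy", "cx", "cy" (pixels), "origin" and "attitude" of the camera in the world. Camera axes: x right, y down, z forward; pixel columns grow to the right and rows downward; lengths in mm; the calibration is good to about 2 mm. A picture is of the moment at which its call begins. get_calibration takes no time and is no camera call.
- manip.sign_off(): hands the job in; it is judged then, once.
The state is a dict: "clock": time; "joints": joint angles; "qd": joint speeds; "effort": joint torques, N m; "eef_pos": TCP position; "eef_rot": TCP orientation; "wrist_force": force on the tool from outside, world axes, zero at the start; "moment": the same for the moment, N m; "finger_gap": finger opening in mm; "finger_force": force on a finger pad.
Only numpy, scipy, OpenCV 4.12 (cv2) and the standard library are available. Lean on these libraries where they do the work, as an engineer would, in place of code of your own. Each camera call takes 0.05 s, during which the arm holds its last target. There are 200 camera calls.

## Working session

There is one attempt and no reset: what is moved stays moved. The work goes in short steps, Python scripts to look and compute and a tool call to move; the robot and the scene stay as the last step left them, time stands still between calls to the robot, and variables do not carry over. Pictures are saved under pics/ and viewed, at most 10 in all, crops included, and the job is handed in when it is done.

Besides the shell and the picture viewer there is one more tool, called as a command line: name --argument value ..., lists and objects as JSON in quotes. jog_arm: Moves the arm, as the interface text tells. Its arguments: {"type":"object","properties":{"plan":{"type":"array"},"claw":{"type":"number"},"force":{"type":"number"}},"required":["plan"]}

```bash
mkdir -p pics
cat > h.py <<'E'
import numpy as np,cv2
from cell import manip,camera,get_calibration
E
python3 - <<'E'
from h import *
for n in("top","scene"):
    p,d=camera(n);cv2.imwrite(f"pics/{n}1.png",p[:,:,::-1]);np.savez(f"{n}1.npz",p=p,d=d)
    print(get_calibration(n))
s=manip.read_state();print(s)
E
```

```text
{'fx': 458.4332007570442, 'fy': 458.4332007570442, 'cx': 325.6615876799286, 'cy': 202.88995125217716, 'origin': array([ 418.51788444,  -71.15951213, 1237.0881659 ]), 'attitude': array([-2.97085086,  0.02576329, -1.54582742])}
{'fx': 499.90619910271914, 'fy': 499.90619910271914, 'cx': 317.15240632209816, 'cy': 197.70293879999463, 'origin': array([1076.11817721,  528.29834011, 1038.85591505]), 'attitude': array([-2.49175083,  0.01842183,  2.45607068])}
{'clock': 0.1, 'joints': array([ 1.04037956e+00,  3.00410348e-01,  1.52149156e+00, -2.77670116e-05,
        1.32070524e+00, -6.66011754e-02]), 'qd': array([ 7.49155103e-04, -3.42591381e-03,  2.49909171e-04, -9.83714247e-04,
        7.02320863e-05, -6.66751555e-04]), 'effort': array([ 1.00490135e-03, -5.32636678e+01, -3.53284228e+01,  7.09594740e-02,
        2.34415079e-02, -1.11057741e-04]), 'eef_pos': array([245.94503413, 491.69300659, 204.95752689]), 'eef_rot': array([-3.14057863e+00, -4.06794772e-05,  2.67778392e+00]), 'wrist_force': array([-0.63357051, -0.1700593 , -0.23852457]), 'moment': array([-0.00726006, -0.04262562, -0.0546305 ]), 'finger_force': 0.0, 'finger_gap': 94.07176216391038}
```

View pics/top1.png

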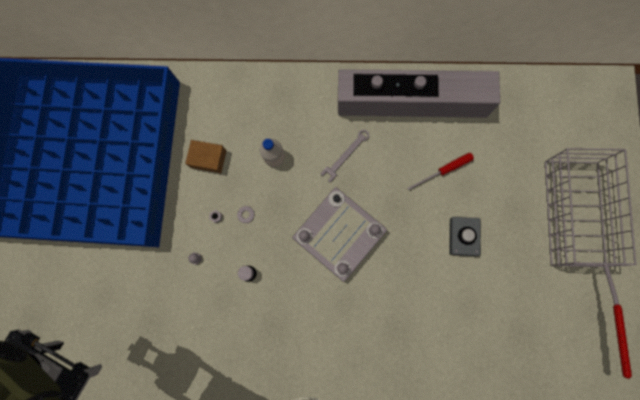

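View pics/scene1.png

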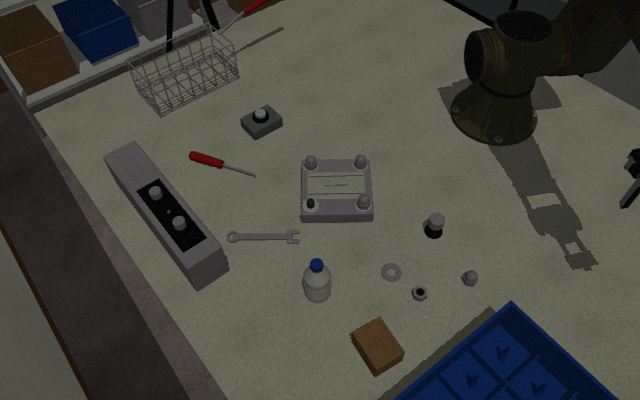

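The top view shows the button at (467,236), the bare stud at (337,199), the cap nut at (195,258), the plain nut at (216,216), the washer at (246,214) and the foot at (248,273). In the scene view the cap nut is at (470,278), the stud at (310,204) and the button at (261,115). I'll enlarge these to refine the positions.

```bash
cat >> h.py <<'E'
from scipy.spatial.transform import Rotation as Ro
def ray(n,u,v):
    c=get_calibration(n);R=Ro.from_euler('xyz',c['attitude']).as_matrix()
    return np.array(c['origin']),R@np.array([(u-c['cx'])/c['fx'],(v-c['cy'])/c['fy'],1])
def onz(n,u,v,z):
    o,d=ray(n,u,v);return (o+d*(z-o[2])/d[2]).round(1)
E
python3 - <<'E'
from h import *
C={"top":[(195,258),(337,199),(467,236)],"scene":[(470,278),(310,204),(261,115)]}
rows=[]
for n in C:
    f=np.load(n+"1.npz");p=f['p'][:,:,::-1];d=f['d'];r=[]
    for (u,v),z in zip(C[n],(35,62,57)):
        print(n,u,v,onz(n,u,v,z)); o,D=ray(n,u,v); print('  depth pt',(o+D*d[v,u]).round(1))
        r.append(cv2.resize(p[v-16:v+16,u-16:u+16],(256,256),interpolation=cv2.INTER_CUBIC))
    rows.append(np.hstack(r))
cv2.imwrite("pics/crops.png",cv2.convertScaleAbs(np.vstack(rows),alpha=1.3))
E
```

```text
top 195 258 [471.1 304.6  35. ]
  depth pt [471.4 306.4  29.2]
top 337 199 [631.3 -65.1  62. ]
  depth pt [630.9 -65.1  63.8]
top 467 236 [ 542.7 -399.8   57. ]
  depth pt [ 542.7 -399.9   56.7]
scene 470 278 [488.7 320.3  35. ]
  depth pt [484.9 319.   28.6]
scene 310 204 [645.5 -54.2  62. ]
  depth pt [644.6 -55.3  60.1]
scene 261 115 [ 553.2 -390.8   57. ]
  depth pt [ 556.8 -384.4   63.9]
```

View pics/crops.png

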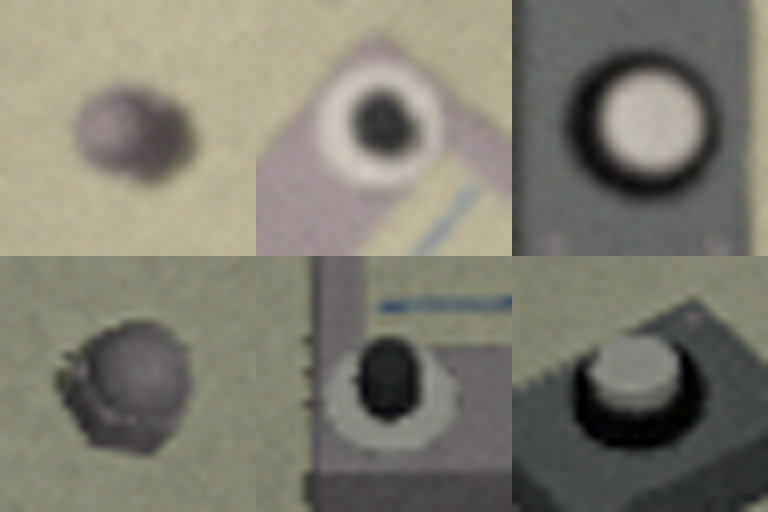

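Run:
```python
from h import *
for k,z,a,b in(("nut",21,(194.2,258.2),(471.5,276)),("stud",62,(337.5,198.6),(310.6,200.6)),("btn",57,(468.5,235),(260.7,112.5)),
 ("foot",56,(246,273),(436,219)),("plain",16,(216,216),(420,292)),("washer",5,(246,214),(391,272)),("bottle",130,(268,145),(317,265))):
    print(k,onz("top",*a,z),onz("scene",*b,z))
```

```text
nut [471.1 311.1  21. ] [474.  316.2  21. ]
stud [632.3 -66.4  62. ] [637.9 -61.3  62. ]
btn [ 545.3 -403.7   57. ] [ 547.9 -399.7   57. ]
foot [435.2 163.7  56. ] [441. 170.  56.]
plain [586.2 261.6  16. ] [590.2 268.1  16. ]
washer [594.9 182.6   5. ] [599.3 186.7   5. ]
bottle [753.4 110.8 130. ] [762.9 118.3 130. ]
```

Both views agree to about 5 mm: nut (472,313), stud (635,-64), button (547,-402). Next I close the fingers and go above the button.

jog_arm --plan '[0.015,-0.045,0,0,0,0,0.03,-0.09,0,0,0,0,0.045,-0.135,0,0,0,0,0.06,-0.18,0,0,0,0,0.075,-0.225,0,0,0,0,0.09,-0.27,0,0,0,0,0.105,-0.315,0,0,0,0,0.12,-0.36,0,0,0,0,0.135,-0.405,0,0,0,0,0.15,-0.45,0,0,0,0,0.165,-0.495,0,0,0,0,0.18,-0.54,0,0,0,0,0.195,-0.585,0,0,0,0,0.21,-0.63,0,0,0,0,0.225,-0.675,0,0,0,0,0.24,-0.72,0,0,0,0,0.255,-0.765,0,0,0,0,0.27,-0.81,0,0,0,0,0.285,-0.855,0,0,0,0,0.3,-0.89,0,0,0,0]' --claw 0

```text
clock: 2.1
eef_pos: [545.9, -400.5, 204.7]
eef_rot: [3.142, -0.001, 2.677]
wrist_force: [0.2, 1.0, 0.8]
finger_gap: 0.2
finger_force: 0.0
```

jog_arm --plan '[0.001,0,-0.03,0,0,0,0.001,0,-0.06,0,0,0,0.001,0,-0.09,0,0,0,0.001,0,-0.11,0,0,0,0.001,0,-0.125,0,0,0,0.001,0,-0.135,0,0,0,0.001,0,-0.135,0,0,0,0.001,0,-0.135,0,0,0]'

```text
clock: 2.9
eef_pos: [547.3, -398.4, 71.3]
eef_rot: [-3.141, 0.001, 2.678]
wrist_force: [0.7, -0.6, -0.3]
finger_gap: 0.5
finger_force: 0.0
```

Run:
```python
from h import *
p,d=camera("scene");q,_=camera("top")
cv2.imwrite("pics/near.png",np.hstack([cv2.resize(p[65:165,211:311,::-1],(400,400)),cv2.resize(q[185:285,417:517,::-1],(400,400))]))
s=manip.read_state();print(s['eef_pos'],s['wrist_force'])
```

```text
[ 547.5035475  -398.44512575   71.73638911] [0.36492537 0.15312166 0.40706681]
```

View pics/near.png

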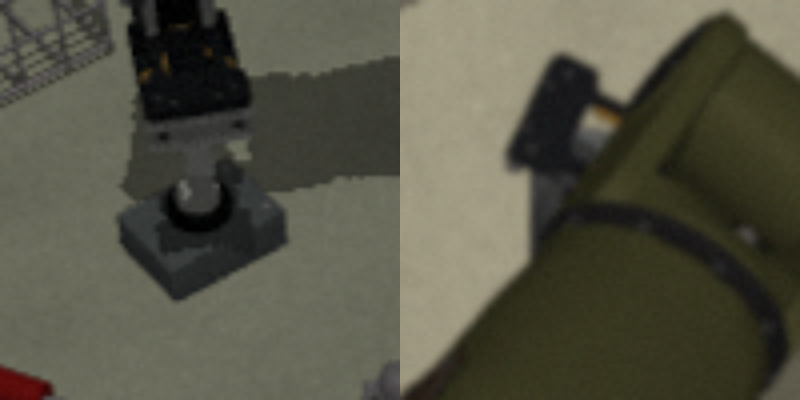

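The left half (scene view) shows the closed fingers centred over the button at about (200,185) in the crop. The top view is blocked by the arm. Now I press the button and release it.

jog_arm --plan '[0,-0.003,-0.006,0,0,0,0,-0.003,-0.011,0,0,0,0,-0.003,-0.014,0,0,0,0,-0.003,-0.016,0,0,0,0,-0.003,-0.018,0,0,0,0,-0.003,-0.019,0,0,0,0,-0.003,-0.02,0,0,0,0,-0.003,-0.021,0,0,0,0,-0.003,-0.021,0,0,0,0,-0.003,-0.021,0,0,0]'

```text
clock: 4.0
eef_pos: [547.0, -401.3, 51.1]
eef_rot: [-3.141, 0.001, 2.678]
wrist_force: [-7.1, 3.3, 15.1]
finger_gap: 0.3
finger_force: 7.6
```

It is fully down at 15 N. Now I lift off.

jog_arm --plan '[0,0,0.01,0,0,0,0,0,0.03,0,0,0,0,0,0.06,0,0,0,0,0,0.09,0,0,0,0,0,0.12,0,0,0,0,0,0.145,0,0,0,0,0,0.155,0,0,0,0,0,0.155,0,0,0]'

```text
clock: 4.8
eef_pos: [547.4, -401.2, 205.4]
eef_rot: [-3.141, 0.002, 2.678]
wrist_force: [0.0, 0.0, -1.3]
finger_gap: 0.9
finger_force: 0.0
```

jog_arm --plan '[-0.002,0.02,0,0,0,0,-0.006,0.06,0,0,0,0,-0.01,0.1,0,0,0,0,-0.014,0.14,0,0,0,0,-0.018,0.18,0,0,0,0,-0.022,0.22,0,0,0,0,-0.026,0.26,0,0,0,0,-0.03,0.3,0,0,0,0,-0.034,0.34,0,0,0,0,-0.038,0.38,0,0,0,0,-0.043,0.42,0,0,0,0,-0.048,0.46,0,0,0,0,-0.052,0.5,0,0,0,0,-0.056,0.54,0,0,0,0,-0.06,0.58,0,0,0,0,-0.065,0.62,0,0,0,0,-0.07,0.66,0,0,0,0,-0.073,0.69,0,0,0,0,-0.075,0.714,0,0,0,0,-0.075,0.714,0,0,0,0]'

```text
clock: 6.8
eef_pos: [470.9, 314.8, 202.3]
eef_rot: [-3.14, -0.002, 2.681]
wrist_force: [0.1, 0.2, 0.3]
finger_gap: 0.5
finger_force: 0.0
```

jog_arm --plan '[0,0,-0.02,0,0,0,0,0,-0.04,0,0,0,0,0,-0.06,0,0,0,0,0,-0.08,0,0,0,0,0,-0.1,0,0,0,0,0,-0.115,0,0,0,0,0,-0.125,0,0,0,0,0,-0.13,0,0,0,0,0,-0.132,0,0,0,0,0,-0.132,0,0,0]'

```text
clock: 7.8
eef_pos: [472.2, 312.8, 72.6]
eef_rot: [3.141, 0.0, 2.678]
wrist_force: [0.4, -0.1, 0.5]
finger_gap: 0.4
finger_force: 0.0
```

Run:
```python
from h import *
p,d=camera("scene");q,_=camera("top")
cv2.imwrite("pics/near2.png",np.hstack([cv2.resize(p[228:328,420:520,::-1],(400,400)),cv2.resize(q[208:308,145:245,::-1],(400,400))]))
s=manip.read_state();print(s['eef_pos'],s['wrist_force'])
```

```text
[472.28398287 312.98652405  73.02409733] [-1.23085195  0.22274606  0.73577129]
```

View pics/near2.png

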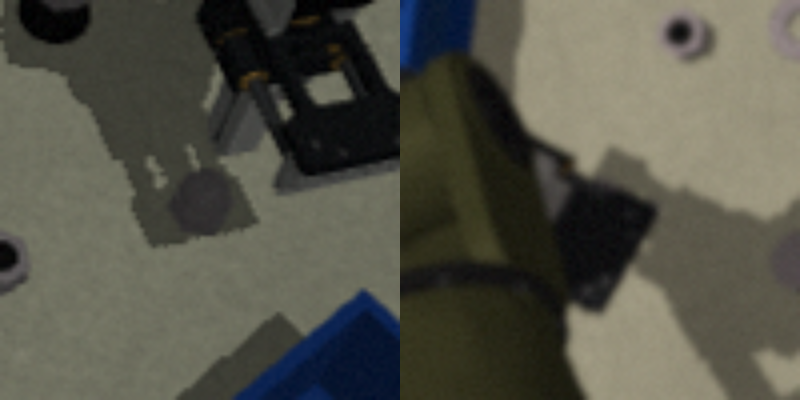

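Run:
```python
from h import *
print(onz("scene",478.7,265.5,73),onz("scene",470,278,15))
f=np.load("scene1.npz")
def proj(n,P):
    c=get_calibration(n);R=Ro.from_euler('xyz',c['attitude']).as_matrix();x=R.T@(np.array(P)-c['origin']);return (x[:2]/x[2]*c['fx']+[c['cx'],c['cy']]).round(1)
for P in((472,313,73),(472,313,21),(472,313,0),(472,313,35)):print(P,proj("scene",P),proj("top",P))
```

```text
[472.7 320.2  73. ] [477.  316.1  15. ]
(472, 313, 73) [476.3 263.1] [187.2 256.8]
(472, 313, 21) [471.  274.5] [193.5 257.9]
(472, 313, 0) [468.9 278.9] [195.9 258.3]
(472, 313, 35) [472.4 271.5] [191.9 257.6]
```

The left half shows the fingertip end at about (479,265) in full-image pixels, above the dome at (471,277). That matches the projected geometry, so the offset is under 6 mm. I hold here for 2.4 s, then go up and over to the stud.

jog_arm --plan '[0,0,0,0,0,0,0,0,0,0,0,0,0,0,0,0,0,0,0,0,0,0,0,0,0,0,0,0,0,0,0,0,0,0,0,0,0,0,0,0,0,0,0,0,0,0,0,0,0,0,0,0,0,0,0,0,0,0,0,0,0,0,0,0,0,0,0,0,0,0,0,0,0,0,0,0,0,0,0,0,0,0,0,0,0,0,0,0,0,0,0,0,0,0,0,0,0,0,0,0,0,0,0,0,0,0,0,0,0,0,0,0,0,0,0,0,0,0,0,0]'

```text
clock: 9.9
eef_pos: [472.0, 312.9, 72.5]
eef_rot: [-3.142, -0.0, 2.678]
wrist_force: [0.2, 0.0, -0.3]
finger_gap: 0.5
finger_force: 0.0
```

jog_arm --plan '[0,0,0,0,0,0,0,0,0,0,0,0,0,0,0,0,0,0,0,0,0,0,0,0,0,0,0.02,0,0,0,0,0,0.05,0,0,0,0,0,0.08,0,0,0,0,0,0.11,0,0,0,0,0,0.13,0,0,0,0,0,0.14,0,0,0,0,0,0.14,0,0,0]'

```text
clock: 11.0
eef_pos: [472.3, 313.1, 213.3]
eef_rot: [3.14, 0.001, 2.678]
wrist_force: [-0.0, -0.4, -0.5]
finger_gap: 0.1
finger_force: 0.0
```

jog_arm --plan '[0.008,-0.02,0,0,0,0,0.02,-0.05,0,0,0,0,0.035,-0.085,0,0,0,0,0.052,-0.12,0,0,0,0,0.069,-0.16,0,0,0,0,0.086,-0.2,0,0,0,0,0.103,-0.24,0,0,0,0,0.12,-0.28,0,0,0,0,0.138,-0.32,0,0,0,0,0.152,-0.35,0,0,0,0,0.16,-0.37,0,0,0,0,0.163,-0.377,0,0,0,0,0.163,-0.377,0,0,0,0,0.163,-0.377,0,0,0,0]'

```text
clock: 12.4
eef_pos: [634.7, -63.1, 211.9]
eef_rot: [-3.142, -0.001, 2.678]
wrist_force: [-0.5, -0.4, -0.3]
finger_gap: 0.2
finger_force: 0.0
```

Now I go down so that the TCP is at z = 97, which is 35 mm above the stud and puts the grasp point 54 mm above it.

jog_arm --plan '[0,0,-0.02,0,0,0,0,0,-0.04,0,0,0,0,0,-0.06,0,0,0,0,0,-0.08,0,0,0,0,0,-0.095,0,0,0,0,0,-0.105,0,0,0,0,0,-0.112,0,0,0,0,0,-0.115,0,0,0,0,0,-0.115,0,0,0,0,0,-0.115,0,0,0,0,0,-0.115,0,0,0,0,0,-0.115,0,0,0,0,0,-0.115,0,0,0,0,0,-0.115,0,0,0,0,0,-0.115,0,0,0]'

```text
clock: 13.9
eef_pos: [635.1, -64.1, 97.5]
eef_rot: [-3.142, 0.0, 2.678]
wrist_force: [1.3, -0.7, 0.2]
finger_gap: 0.9
finger_force: 0.0
```

Run:
```python
from h import *
p,d=camera("scene")
cv2.imwrite("pics/near3.png",cv2.resize(p[130:250,250:390,::-1],(700,600)))
s=manip.read_state();print(s['eef_pos'],s['wrist_force'],s['clock'])
```

```text
[635.03683018 -64.12926764  97.46264548] [0.94435366 0.77620714 0.17504133] 13.95
```

View pics/near3.png

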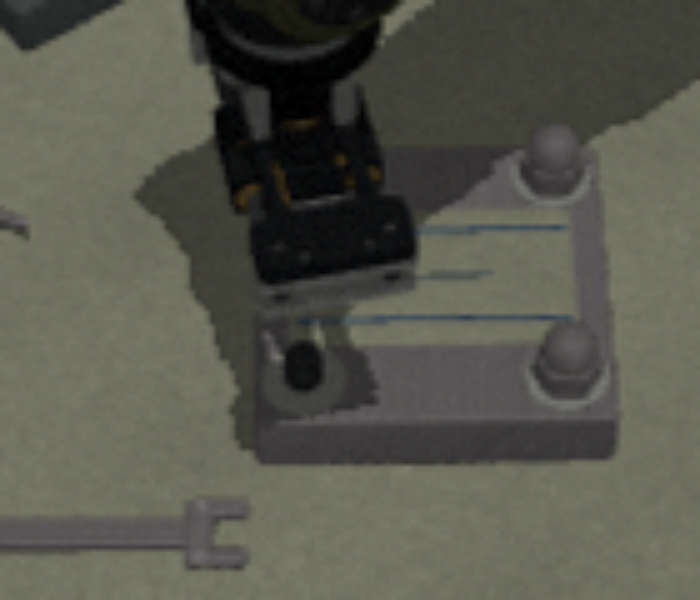

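The fingers end just above the dark stud, which is at (303,365) in the crop. They are clear of it and in line with it, so I hand in.

```bash
python3 -c "
from cell import manip
print(manip.sign_off())"
```

```text
the job is handed in; nothing more can be done
None
```

I pressed the camera button fully down and released it, pointed at the loose cap nut for over two seconds, and handed the job in with the arm still pointing at the bare stud; the sign-off returned no verdict.

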